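Hold the pocket stamp up for disinfection with the tongs

ROBOT

A 7-joint arm with a two-finger parallel gripper is mounted at the origin on the work surface. World frame = base frame: x ahead of the robot, y to its left, z up, the work surface at z = 0. Lengths are in mm, angles in degrees, forces in N, time in s.
With the tool pointing down it reaches from about 425 to 875 mm from the base axis. Payload 4.7 kg.
Tool frame: the origin (TCP) lies on the mounting face of the last link; the fingertips stand 173 mm ahead of it and the grasp point (between the pads) lies 155 mm ahead of it (ctrl.tip_extent is the distance from the TCP to the fingertips, in mm); z points along the fingers, y is the line along which they close (so a half turn about z gives the same grasp; the last joint's range is limited). The gripper opens to 85 mm and grips with 20 to 120 N. Pads are 22 mm wide; open, the fingers measure 114 mm over their backs; the gripper's body (76 mm by 85 mm) begins 54 mm behind the grasp point. The pads swing forward as they close: fully open they stand 13 mm farther back than shut.
Start: joints at [70.308, 18.392, -4.016, 83.108, 1.295, 78.541, -3.26], TCP at [227.623, -608.847, 404.749] pointing down, gripper open.
Joint ranges: [-163.93, 163.93], [-17.29, 119.83], [-79.2, 71.16], [3.27, 140.29], [-89.18, 269.18], [5.43, 117.66], [-154.24, 154.24]. Speed limits (degrees/s): [147.25, 147.25, 180, 180, 180, 180, 180].

INTERFACE

Orientations are given as a 3x3 rotation matrix whose columns are the frame's x, y, z axes.
In Python, from plant import ctrl gives the robot as it stands.
- The arm moves only by the shell command python3 -m creep 'ROWS' [FORCE]. ROWS is JSON, one flat list of numbers, 7 for each row, row after row: the finger opening in mm, from 0 to 85.4, then the shift along the tool's x, y, z in mm, then the turn, a rotation vector about the tool's x, y, z in degrees. In form: [claw, x, y, z, wx, wy, wz, claw, x, y, z, wx, wy, wz, ...]. A call has 1 to 10 rows; each row shifts and turns the commanded pose from where the row before left it, along the tool's axes as they then stand; what a row does not reach is not made up. A row lasts 1/10 s, in which the tool goes at most 50 mm and 8.59 degrees, less where a joint would pass 70% of its speed; a pose out of reach is approached as far as the arm can. A call is refused whole if a number of a shift passes 50 or a number of a turn 8.59, either way. A call with a gripper value outside its range is refused whole. The fingers move at their own pace and stop on an object; FORCE is the grip in N (left out, the last holds). Time passes only in rows, so rows that do not move let the fingers close. It gives the time, the measured TCP pose, the force, the opening and the grip force at its end, in the units of the state.
- ctrl.get_state(): the state, without advancing time (a new reading comes with each control period).
- ctrl.camera(name): name is "scene" or "side" or "wrist"; returns the picture (420x560x3 uint8, red, green, blue); there is no depth.
- ctrl.camera_params(name): a dict with "K" (3x3 intrinsics, pixels), "R" (3x3) and "t" (3): a world point X has camera coordinates R X + t; the wrist camera has in their place "T_tool_cam" (4x4, takes a point from camera to tool coordinates, whose origin is the TCP and whose axes are the flange's). Camera axes: x right, y down, z forward; pixel columns grow to the right and rows downward; lengths in mm; the calibration is good to about 2 mm. A picture is of the moment at which its call begins: read the wrist's pose just before it. camera_params takes no time and is no camera call.
- ctrl.finish_job(): hands the job in; it is judged then, once.
The state is a dict: "t": time; "joint_pos": joint angles; "qvel": joint speeds; "effort": joint torques, N m; "position": TCP position; "tcp_rot": TCP orientation; "contact_force": force on the tool from outside, world axes, zero at the start; "wrist_torque": the same for the moment, N m; "gripper_width": finger opening in mm; "grasp_force": force on a finger pad.
Only numpy, scipy, OpenCV 4.12 (cv2) and the standard library are available. Lean on these libraries where they do the work, as an engineer would, in place of code of your own. Each camera call takes 0.05 s, during which the arm holds its last target. There are 200 camera calls.

TASK

The bank desk is about to be sprayed with disinfectant: first press the ink-pad tin's lid down until it is fully home, so that no spray gets in. Then take the tongs by their black grips, close their jaws on the short round pocket stamp (not the wooden-handled one, which must stay standing where it is) and lift it, touching the stamp with nothing but the tongs. Finish while still holding it in the tongs, upright and at rest, with at least 12 cm of air between the desk and the stamp.

Things in the scene. Friction and masses are not known exactly. Their poses are not given: they have to be found in the camera images.
- lid_top (a point): Centre of the upper face of the ink-pad tin's flat grey lid (110 x 74 mm, 12 mm thick, long side along this point's x axis, z up). The tin below is dark steel, 104 x 68 mm, 20 mm high, fixed to the desk. The lid's upper face stands 34 mm above the desk less the value of joint ink_lid: 24 mm when fully home.
- ink_lid (a joint): How far the lid has been pressed down, m: it starts at 0 to 0.003 and is fully home at its hard stop, 0.010. It slides straight down wherever it is pressed, against a steady drag of about 6 N, and stays where it is left.
- tongs_grip (a point): Point mid-way between the tongs' two black plastic grips, 97 mm from the hinge, 16 mm above the desk while they lie there; x points from the hinge to the jaws, y from right arm to left arm, z up. Each grip is 60 mm long (x), 32 mm high, with a 3 mm lip at each end and a 52 mm flat between. Width over the flats, squeezed along y: 62 mm left open (68 over the lips), 36 on the pocket stamp, 24 shut.
- tongs_jaws (a point): Point mid-way between the two jaws, 16 mm above the desk while the tongs lie there, 87.5 mm from tongs_grip along the same x axis; same axes. The jaws are cupped steel plates 26 mm high and about 38 mm long in x. Free gap between them: about 74 mm when left open, 58 mm with the grips squeezed to 53 mm, 34 mm with the grips at 36 mm.
- tongs: Steel tongs, 204 mm from hinge to jaw ends, 120 g, standing on their long edges, jaws open sideways; they balance near the grips. Origin at the hinge, at the under edge; x to the jaws, z up. They spring open: squeezing the grips takes about 4.5 N at 62 mm, 6 N at 53 mm, 9 N at 36 mm; force beyond that reaches the item in the jaws at about half strength.
- tongs_left: The tongs' left arm (seen from the hinge), a steel blade 24 mm high. Origin on its hinge pin, 16 mm above the under edge. Both arms turn alike when the grips are squeezed.
- tongs_right: The tongs' right arm. Origin on its hinge pin, 16 mm above the under edge.
- stamp: The short round pocket stamp, standing upright on the desk, 35 to 70 g: a black barrel 34 mm across and 36 mm high with a thin metal band, and on top of it a grey button 22 mm across and 16 mm high; 52 mm in all. Origin at the centre of its underside, z up.
- stamp_mid (a point): Centre of the pocket stamp, 26 mm above its underside; z up.
- old_stamp_mid (a point): Middle of the wooden-handled stamp, to be left alone: round foot 34 mm across with a turned knob handle up to 28 mm across, 74 mm high in all, standing on the desk; this point is 37 mm above its underside. It and the pocket stamp may have swapped places.

How it is judged (in metres and radians):
On the way, in this order (a step that is already met when the one before it is completed fails the run):
1. the ink-pad lid is pressed fully home (value of joint ink_lid above 0.0085 m), for 0.2 s.
2. the pocket stamp is off the desk between the jaws of the tongs, which the gripper holds (contact force between each of tongs_left, tongs_right and stamp above 0.3 N and contact force between the fingers and tongs above 1 N and height (world z) of stamp_mid above 0.05 m), for 0.2 s.
At the end, for the whole second after the job is handed in: Gripper holds the tongs, both jaws press on the pocket stamp, the robot itself does not touch it; stamp underside over 110 mm up, within 0.4 rad of upright, under 0.04 m/s; lid home within 1.5 mm; wooden-handled stamp upright within 25 mm of its start (contact force between each of tongs_left, tongs_right and stamp above 0.3 N and contact force between the fingers and tongs above 1 N and height (world z) of stamp_mid above 0.136 m and height (world z) of tongs_grip above 0.07 m and angle between stamp_mid's own z axis and vertical below 0.4 rad and linear speed of stamp below 0.04 m/s and contact force between each of the fingers, the arm and stamp below 0.1 N and value of joint ink_lid above 0.0085 m and distance of old_stamp_mid from where it was at the start of the episode below 0.025 m and angle between old_stamp_mid's own z axis and vertical below 0.2 rad); the arm keeps its last pose, push and grip.
It fails at once if the robot touches the pocket stamp with anything but the tongs (contact force between any of the fingers, the arm and stamp above 1 N).
It fails at once if the pocket stamp is knocked over (angle between stamp_mid's own z axis and vertical above 0.9 rad).
It fails at once if the wooden-handled stamp is pushed away or knocked over (distance of old_stamp_mid from where it was at the start of the episode above 0.025 m or angle between old_stamp_mid's own z axis and vertical above 0.5 rad).
It also fails if it takes over 58 s, if anything falls off the work surface, if the arm or the gripper's body presses on something with over 40 N, if the wrist force passes 120 N, or if a joint passes its speed limit or range.

## Working session

There is one attempt and no reset: what is moved stays moved. The work goes in short steps, Python scripts to look and compute and a shell command to move; the robot and the scene stay as the last step left them, time stands still between calls to the robot, and variables do not carry over. Pictures are saved under pics/ and viewed, at most 10 in all, crops included, and the job is handed in when it is done.

```bash
ls; mkdir -p pics; python3 - <<'E'
from plant import ctrl
import cv2,numpy as np
s=ctrl.get_state();print(s)
a=ctrl.camera("scene");b=ctrl.camera("side")
cv2.imwrite("pics/scene0.png",a[...,::-1]);cv2.imwrite("pics/side0.png",b[...,::-1])
for n in("scene","side","wrist"):print(n,ctrl.camera_params(n))
E
```

```text
pics
{'t': 0.0, 'joint_pos': array([70.30858834, 18.43794937, -4.01595042, 83.17644554,  1.29388687,
       78.54127885, -3.26048284]), 'qvel': array([ 0.15422718, -0.04020939,  0.00494225, -0.0623443 ,  0.06897609,
       -0.06724263, -0.05697947]), 'effort': array([ 1.06464918e-04, -4.93580890e+01, -3.82190673e-01, -3.14332151e+01,
        1.30325279e-02,  1.14557522e-02, -2.54275363e-06]), 'position': array([ 227.52674237, -608.64335758,  403.62229739]), 'tcp_rot': array([[ 9.36666731e-01,  3.50221173e-01, -7.51657355e-04],
       [ 3.50221970e-01, -9.36665048e-01,  1.77770368e-03],
       [-8.14617042e-05, -1.92836282e-03, -9.99998137e-01]]), 'contact_force': array([0.2395427 , 0.20323173, 0.73268438]), 'wrist_torque': array([ 0.00766353,  0.02938068, -0.0018291 ]), 'grasp_force': 0.0, 'gripper_width': 85.50647270947765}
scene {'K': array([[412.96655032,   0.        , 276.45389084],
       [  0.        , 412.96655032, 204.3781739 ],
       [  0.        ,   0.        ,   1.        ]]), 'R': array([[ 0.62608647,  0.77961401,  0.01475571],
       [ 0.48318268, -0.37303918, -0.792070
[... 309 characters left out ...]
65345293,  0.01157542],
       [-0.45084136,  0.50921217, -0.73310643],
       [ 0.4731562 , -0.56009127, -0.68001542]]), 't': array([377.89822143, 250.35995687, 838.85535782])}
wrist {'K': array([[361.65435027,   0.        , 278.32646492],
       [  0.        , 361.65435027, 212.46489319],
       [  0.        ,   0.        ,   1.        ]]), 'T_tool_cam': array([[ 4.71669237e-04, -9.60862282e-01, -2.77026088e-01,
         6.96191120e+01],
       [ 9.99999854e-01,  3.80221653e-04,  3.83821334e-04,
        -5.58754431e-01],
       [-2.63468126e-04, -2.77026228e-01,  9.60862321e-01,
         3.22640263e+01],
       [ 0.00000000e+00,  0.00000000e+00,  0.00000000e+00,
         1.00000000e+00]])}
```

View pics/scene0.png

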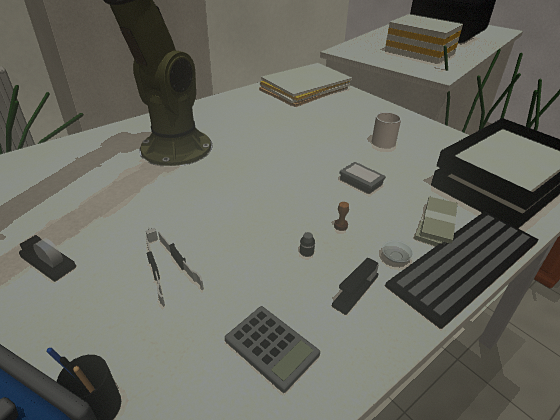

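View pics/side0.png

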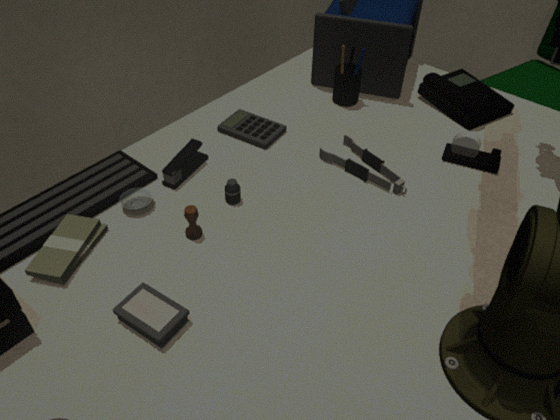

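The scene view shows the lid at (362,176), the wooden stamp at (342,215), the pocket stamp at (307,245) and the tongs' hinge at (152,235) with jaws at (163,303) and (201,288). In the side view the same things are at (151,312), (193,222), (233,192), hinge (400,187), and jaws (322,155) and (346,140).

```bash
cat >h.py <<'E'
import numpy as np,cv2
from plant import ctrl
def P(n,s=None):
    c=ctrl.camera_params(n)
    if n!="wrist": return c["K"],c["R"],c["t"]
    T=np.eye(4);T[:3,:3]=s["tcp_rot"];T[:3,3]=s["position"]
    M=np.linalg.inv(T@c["T_tool_cam"]);return c["K"],M[:3,:3],M[:3,3]
def ray(n,uv,z,s=None):
    K,R,t=P(n,s);o=-R.T@t;d=R.T@np.linalg.solve(K,[*uv,1]);return o+d*(z-o[2])/d[2]
def tri(n1,p1,n2,p2,s1=None,s2=None):
    M=[]
    for n,s in((n1,s1),(n2,s2)):
        K,R,t=P(n,s);M.append(K@np.c_[R,t])
    X=cv2.triangulatePoints(M[0],M[1],np.float64(p1),np.float64(p2)).ravel();return X[:3]/X[3]
def proj(n,X,s=None):
    K,R,t=P(n,s);p=K@(R@np.asarray(X,float)+t);return p[:2]/p[2]
E
python3 - <<'E'
from h import *
np.set_printoptions(precision=1,suppress=True)
for k,a,b,z in [("lid",(362,175),(151,309),33),("wood",(342,215),(193,222),37),("pocket",(307,245),(233,192),26),("hinge",(152,236),(400,187),20),("jawA",(163,303),(322,153),20),("jawB",(201,288),(346,140),20),("gripA",(154,264),(357,170),16),("gripB",(178,253),(374,158),16)]:
    print(k,tri("scene",a,"side",b),ray("scene",a,z),ray("side",b,z))
# light lid panel masks
for n,(x0,y0,x1,y1),f in(("scene",(335,155,390,198),"scene0"),("side",(108,278,195,350),"side0")):
    im=cv2.imread(f"pics/{f}.png");c=im[y0:y1,x0:x1].astype(int);h=cv2.cvtColor(im,cv2.COLOR_BGR2GRAY)[y0:y1,x0:x1]
    # dark frame outer contour
    m=(h<np.percentile(h,95)*0.72).astype(np.uint8)
    cs,_=cv2.findContours(m,0,2);q=max(cs,key=cv2.contourArea)
    f=np.zeros_like(m);cv2.drawContours(f,[q],-1,1,-1)
    inn=((f==1)&(m==0)).astype(np.uint8)
    cs,_=cv2.findContours(inn,0,2)
    if cs:
        q=max(cs,key=cv2.contourArea);r=cv2.approxPolyDP(q,0.05*cv2.arcLength(q,True),True)[:,0]+[x0,y0]
        X=np.array([ray(n,p,33) for p in r]);print(n,r.tolist(),X,X.mean(0))
        print(np.linalg.norm(X-np.roll(X,-1,0),axis=1))
E
```

```text
lid [504.6 325.2  25.5] [511.6 315.7  33. ] [499.4 327.9  33. ]
wood [602.9 138.9  34.4] [605.7 137.4  37. ] [600.1 140.1  37. ]
pocket [619.1   9.4  20.4] [624.1   5.9  26. ] [613.9  13.4  26. ]
hinge [ 360.  -254.9   11.7] [ 373.4 -256.2   20. ] [ 355.1 -248.    20. ]
jawA [ 578.1 -297.7  -12.9] [ 568.6 -325.5   20. ] [ 560.  -233.5   20. ]
jawB [ 554.4 -275.5   31.9] [ 581.2 -247.1   20. ] [ 548.2 -315.6   20. ]
gripA [ 467.8 -275.2    1. ] [ 455.9 -291.4   16. ] [ 463.1 -239.4   16. ]
gripB [ 452.9 -257.1   39.4] [ 457.3 -233.9   16. ] [ 458.8 -304.4   16. ]
scene [[346, 169], [370, 182], [379, 176], [356, 164]] [[462.3 302.6  33. ]
 [548.7 306.9  33. ]
 [544.3 350.   33. ]
 [461.4 345.7  33. ]] [504.2 326.3  33. ]
[86.5 43.3 83.  43.1]
side [[142, 289], [122, 307], [158, 331], [178, 310]] [[544.9 311.1  33. ]
 [539.6 357.7  33. ]
 [456.3 348.3  33. ]
 [463.5 299.2  33. ]] [501.1 329.1  33. ]
[47.  83.8 49.7 82.3]
```

```bash
python3 -m creep '[0,33.6,-24,0,0,0,0,0,33.6,-24,0,0,0,0,0,33.6,-24,0,0,0,0,0,33.6,-24,0,0,0,0,0,33.6,-24,0,0,0,0,0,33.6,-24,0,0,0,0,0,33.6,-24,0,0,0,0,0,33.6,-24,0,0,0,0,0,33.6,-24,0,0,0,0,0,33.6,-24,0,0,0,0]' && python3 - <<'E'
from h import *
import pickle
s=ctrl.get_state();im=ctrl.camera("wrist");cv2.imwrite("pics/w1.png",im[...,::-1]);pickle.dump(s,open("w1.pkl","wb"))
print(s["position"],s["contact_force"])
E
```

```text
t: 1.1
position: [458.8, -264.8, 404.4]
tcp_rot: [[0.937, 0.35, -0.0], [0.35, -0.937, -0.0], [-0.0, -0.0, -1.0]]
contact_force: [2.0, -0.9, 0.7]
gripper_width: 0.1
grasp_force: 0.0
[ 458.80664687 -264.78003015  404.449199  ] [ 1.95124958 -0.87677024  0.69039693]
```

View pics/w1.png

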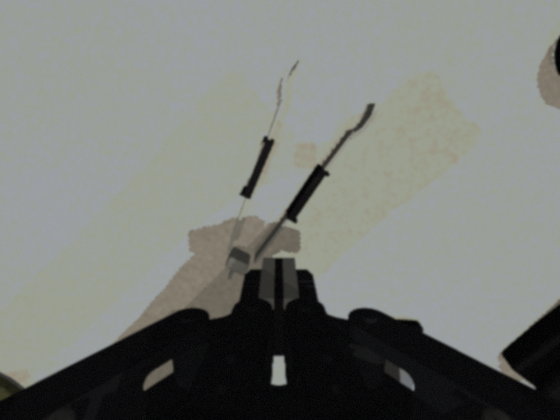

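The wrist view shows the black grips centred near (257,167) and (307,194), the hinge at (239,257), and the jaw ends near (293,65) and (371,107).

```bash
python3 - <<'E'
from h import *
import pickle
np.set_printoptions(precision=1,suppress=True)
s=pickle.load(open("w1.pkl","rb"));im=cv2.imread("pics/w1.png");g=cv2.cvtColor(im,6)
m=(g<45).astype(np.uint8);m[230:]=0
cs,_=cv2.findContours(m,0,1)
G=[]
for c in cs:
    if cv2.contourArea(c)<150: continue
    (u,v),wh,a=cv2.minAreaRect(c);B=cv2.boxPoints(((u,v),wh,a))
    X=ray("wrist",(u,v),30,s);print((u,v),wh,a,X,np.array([ray("wrist",p,30,s) for p in B])[:,:2].tolist())
    if u<400:G.append(X)
g=np.mean(G[:2],0);print("grip",g,"sep",np.linalg.norm(G[0]-G[1]))
H=ray("wrist",(239,257),30,s);print("hinge",H,g-H,np.linalg.norm((g-H)[:2]))
d=G[0]-G[1];n=np.array([-d[1],d[0]]);print("yaw from grips",np.degrees(np.arctan2(n[1],n[0])),"from hinge",np.degrees(np.arctan2(*(g-H)[1::-1])))
for p in((293,65),(371,107)):print(ray("wrist",p,28,s))
E
```

```text
(305.9205017089844, 193.1479949951172) (13.295938491821289, 61.854248046875) 34.2490348815918 [ 458.9 -292.8   30. ] [[430.5084230012536, -279.8202797824617], [489.3528246928166, -292.83618960017117], [486.4069581268659, -305.35920422704237], [427.0866013694587, -292.77994224866273]]
(256.90777587890625, 167.17251586914062) (8.890876770019531, 61.88191604614258) 22.932100296020508 [ 466.1 -239.8   30. ] [[436.04532319320026, -233.87761729139913], [495.2868936919031, -237.2843689323184], [494.9823846609081, -245.5045801275282], [435.5649417480728, -242.45801034698567]]
grip [ 462.5 -266.3   30. ] sep 53.48251053797319
hinge [ 372.9 -253.6   30. ] [ 89.6 -12.7   0. ] 90.53492573696887
yaw from grips -7.719966579712235 from hinge -8.092136021252271
[ 562.7 -239.3   28. ]
[ 554.4 -318.9   28. ]
```

```bash
python3 -m creep '[0,17.8,-38.6,0,0,0,0,0,17.8,-38.6,0,0,0,0,0,17.8,-38.6,0,0,0,0,0,17.8,-38.6,0,0,0,0,0,17.8,-38.6,0,0,0,0,0,17.8,-38.6,0,0,0,0,0,17.8,-38.6,0,0,0,0,0,17.8,-38.6,0,0,0,0,0,17.8,-38.6,0,0,0,0,0,17.8,-38.6,0,0,0,0]' && python3 -m creep '[0,17.8,-38.6,0,0,0,0,0,17.8,-38.6,0,0,0,0,0,17.8,-38.6,0,0,0,0,0,17.8,-38.6,0,0,0,0,0,0,0,35,0,0,0,0,0,0,35,0,0,0,0,0,0,35,0,0,0,0,0,0,30,0,0,0,0,0,0,20,0,0,0,0,0,0,0,0,0,0]' && python3 - <<'E'
from h import *
print(ctrl.tip_extent)
s=ctrl.get_state();a=ctrl.camera("scene");b=ctrl.camera("side")
cv2.imwrite("pics/lid.png",np.hstack([a[90:230,260:420],b[210:350,60:220]])[...,::-1].repeat(2,0).repeat(2,1))
E
```

```text
t: 2.15
position: [489.5, 158.9, 404.6]
tcp_rot: [[0.937, 0.35, 0.0], [0.35, -0.937, -0.001], [-0.0, 0.001, -1.0]]
contact_force: [1.1, -0.2, 0.6]
gripper_width: 0.0
grasp_force: 0.0
t: 3.15
position: [501.4, 325.6, 246.0]
tcp_rot: [[0.937, 0.35, -0.006], [0.35, -0.937, -0.003], [-0.007, 0.001, -1.0]]
contact_force: [-0.7, -0.3, 0.3]
gripper_width: -0.1
grasp_force: 0.0
173.4
```

View pics/lid.png

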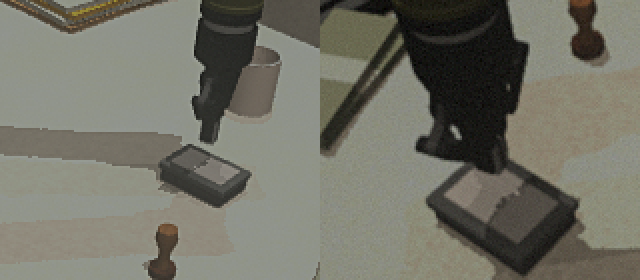

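The closed fingertips stand about 40 mm over the lid's middle in both views (crop pixels (208,140) and (490,165)).

```bash
python3 -m creep '[0,0,0,15,0,0,0,0,0,0,10,0,0,0,0,0,0,5,0,0,0,0,0,0,5,0,0,0,0,0,0,4,0,0,0,0,0,0,3,0,0,0,0,0,0,3,0,0,0,0,0,0,2,0,0,0,0,0,0,2,0,0,0,0,0,0,0,0,0,0]'
```

```text
t: 4.25
position: [502.5, 327.2, 201.2]
tcp_rot: [[0.937, 0.35, 0.0], [0.35, -0.937, -0.0], [0.0, 0.0, -1.0]]
contact_force: [-1.1, -0.9, 3.9]
gripper_width: 0.1
grasp_force: 1.8
```

```bash
python3 -m creep '[0,0,0,2,0,0,0,0,0,0,1,0,0,0,0,0,0,1,0,0,0,0,0,0,1,0,0,0,0,0,0,0,0,0,0,0,0,0,0,0,0,0]'
```

```text
t: 4.85
position: [502.5, 327.4, 197.5]
tcp_rot: [[0.937, 0.35, 0.001], [0.35, -0.937, -0.001], [0.0, 0.001, -1.0]]
contact_force: [-4.6, -4.0, 12.6]
gripper_width: -0.2
grasp_force: 6.3
```

```bash
python3 -m creep '[0,0,0,1,0,0,0,0,0,0,1,0,0,0,0,0,0,0,0,0,0,0,0,0,0,0,0,0]'
```

```text
t: 5.25
position: [502.4, 327.6, 197.3]
tcp_rot: [[0.937, 0.35, 0.001], [0.35, -0.937, -0.002], [0.0, 0.002, -1.0]]
contact_force: [-7.3, -7.0, 24.2]
gripper_width: -0.2
grasp_force: 12.5
```

```bash
python3 -m creep '[0,0,0,-40,0,0,0,0,0,0,-50,0,0,0,0,0,0,-50,0,0,0,0,0,0,-50,0,0,0,0,0,-18.9,41.7,0,0,0,0,0,-18.9,41.7,0,0,0,0,0,-18.9,41.7,0,0,0,0,0,-18.9,41.7,0,0,0,0,0,-18.9,41.7,0,0,0,0,0,-18.9,41.7,0,0,0,0]' && python3 - <<'E'
from h import *
import pickle
s=ctrl.get_state();im=ctrl.camera("wrist");cv2.imwrite("pics/w2.png",im[...,::-1]);pickle.dump(s,open("w2.pkl","wb"))
print(s["position"])
for X in((603,139,37),(619,9,26)):print(proj("wrist",X,s))
E
```

```text
invalid input
```

```bash
python3 -m creep '[0,0,0,-40,0,0,0, 0,0,0,-50,0,0,0, 0,0,0,-50,0,0,0, 0,0,0,-50,0,0,0, 0,-18.9,41.7,0,0,0,0, 0,-18.9,41.7,0,0,0,0, 0,-18.9,41.7,0,0,0,0, 0,-18.9,41.7,0,0,0,0, 0,-18.9,41.7,0,0,0,0, 0,-18.9,41.7,0,0,0,0]' && python3 - <<'E'
from h import *
import pickle
s=ctrl.get_state();im=ctrl.camera("wrist");cv2.imwrite("pics/w2.png",im[...,::-1]);pickle.dump(s,open("w2.pkl","wb"))
print(s["position"])
for X in((603,139,37),(619,9,26)):print(proj("wrist",X,s))
E
```

```text
t: 6.25
position: [483.3, 51.2, 383.9]
tcp_rot: [[0.937, 0.35, 0.001], [0.35, -0.937, -0.001], [0.001, 0.001, -1.0]]
contact_force: [1.1, -0.4, -0.5]
gripper_width: -0.2
grasp_force: 0.0
[483.3269867   51.24746684 383.85790052]
[226.84499369  10.96057672]
[382.94284467  55.38295334]
```

View pics/w2.png

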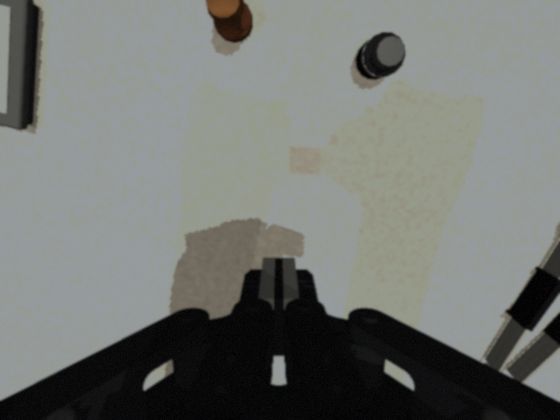

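The wrist view shows the pocket stamp at (381,55), its grey button top at (390,49), and the wooden stamp's foot at (235,25).

```bash
python3 -m creep '[85,-18.9,41.7,0,0,0,0, 85,-18.9,41.7,0,0,0,0, 85,-18.9,41.7,0,0,0,0, 85,-18.9,41.7,0,0,0,0, 85,-18.9,41.7,0,0,0,0, 85,-18.9,41.7,0,0,0,0, 85,-18.9,41.7,0,0,0,0, 85,0,0,0,0,0,7.1, 85,0,0,0,0,0,7.1, 85,0,0,0,0,0,7.1]' && python3 -m creep '[85,0,0,0,0,0,7.2, 85,0,0,0,0,0,0]' && python3 - <<'E'
from h import *
import pickle
np.set_printoptions(precision=1,suppress=True)
s=pickle.load(open("w2.pkl","rb"));im=cv2.imread("pics/w2.png");g=cv2.cvtColor(im,6).astype(int)
c=g[25:90,345:415];m=((c>70)&(c<115)).astype(np.uint8)
n,l,st,ce=cv2.connectedComponentsWithStats(m);k=l[49-25,390-345]
print(st[k],ce[k]+[345,25]);print("button",ray("wrist",ce[k]+[345,25],52,s))
d=(c<115).astype(np.uint8);n,l,st,ce=cv2.connectedComponentsWithStats(d);k=l[55-25,375-345];p=ce[k]+[345,25];print("blob",p,st[k],ray("wrist",p,26,s))
print("wood foot",ray("wrist",(235,25),8,s))
s=ctrl.get_state();im=ctrl.camera("wrist");cv2.imwrite("pics/w3.png",im[...,::-1]);pickle.dump(s,open("w3.pkl","wb"));print(s["position"],s["tcp_rot"],s["joint_pos"])
g=cv2.cvtColor(im,7);m=(g<45).astype(np.uint8);cs,_=cv2.findContours(m,0,1)
for q in cs:
    if cv2.contourArea(q)>150:
        (u,v),wh,a=cv2.minAreaRect(q);print((u,v),wh,a,ray("wrist",(u,v),30,s))
E
```

```text
t: 7.3
position: [462.3, -267.0, 383.4]
tcp_rot: [[1.0, -0.02, -0.0], [-0.02, -1.0, 0.0], [-0.0, -0.0, -1.0]]
contact_force: [0.5, 0.0, 0.2]
gripper_width: 85.0
grasp_force: 0.0
t: 7.5
position: [462.4, -266.5, 383.5]
tcp_rot: [[0.99, -0.139, -0.0], [-0.139, -0.99, -0.0], [-0.0, 0.0, -1.0]]
contact_force: [-0.1, -0.2, 0.8]
gripper_width: 85.2
grasp_force: 0.0
[  8   7  53  51 804] [386.9  53.1]
button [615.9  11.7  52. ]
blob [379.5  56.5] [   8    7   53   51 1906] [617.2  10.9  26. ]
wood foot [600.2 134.4   8. ]
[ 462.4 -266.5  383.5] [[ 1.  -0.1 -0. ]
 [-0.1 -1.  -0. ]
 [-0.   0.  -1. ]] [ 49.2   6.2 -23.5 100.7   2.6  73.7 -73. ]
(279.5, 336.5) (165.0, 559.0) 90.0 [ 308.2 -246.1   30. ]
(309.128662109375, 187.31817626953125) (12.12391185760498, 66.47073364257812) 5.806726455688477 [ 459.1 -294.2   30. ]
(250.20556640625, 186.9760284423828) (65.78712463378906, 12.035037994384766) 83.34557342529297 [ 466.8 -241.4   30. ]
```

View pics/w3.png

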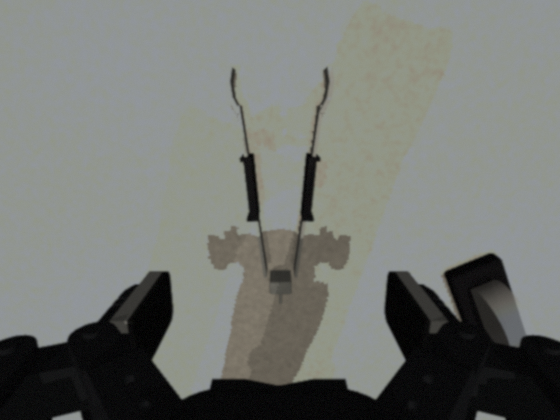

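The wrist view shows the tongs centred and aligned between the open fingers, with the grips at (250,187) and (309,187) and the hinge at (280,280). The jaws point straight up the image.

```bash
python3 -m creep '[85,0.5,1.3,40,0,0,0, 85,0,0,45,0,0,0, 85,0,0,45,0,0,0, 85,0,0,40,0,0,0, 85,0,0,20,0,0,0, 85,0,0,10,0,0,0, 85,0,0,4,0,0,0, 85,0,0,0,0,0,0]' 30 && python3 -m creep '[70,0,0,0,0,0,0, 70,0,0,0,0,0,0, 64,0,0,0,0,0,0,60,0,0,0,0,0,0, 57,0,0,0,0,0,0, 54,0,0,0,0,0,0, 52,0,0,0,0,0,0, 52,0,0,0,0,0,0]' 30
```

```text
t: 8.35
position: [462.9, -268.3, 180.3]
tcp_rot: [[0.99, -0.138, 0.001], [-0.138, -0.99, -0.001], [0.001, 0.0, -1.0]]
contact_force: [0.4, 0.2, -0.6]
gripper_width: 85.2
grasp_force: 0.0
t: 9.15
position: [463.4, -268.6, 181.7]
tcp_rot: [[0.99, -0.139, 0.003], [-0.139, -0.99, -0.002], [0.003, 0.002, -1.0]]
contact_force: [-1.0, 0.6, 8.3]
gripper_width: 52.0
grasp_force: 7.8
```

```bash
python3 -m creep '[52,0,0,-2,0,0,0, 52,0,0,-5,0,0,0, 52,0,0,-8,0,0,0, 52,0,0,-15,0,0,0, 52,0,0,-20,0,0,0, 52,0,0,-20,0,0,0, 52,0,0,-10,0,0,0, 52,0,0,0,0,0,0, 52,0,0,0,0,0,0]' && python3 - <<'E'
from h import *
import pickle
s=ctrl.get_state();w=ctrl.camera("wrist");b=ctrl.camera("side");a=ctrl.camera("scene")
cv2.imwrite("pics/w4.png",w[...,::-1]);pickle.dump(s,open("w4.pkl","wb"))
o=np.hstack([cv2.resize(w,(400,300)),cv2.resize(b[60:210,300:500],(400,300))])
cv2.imwrite("pics/lift.png",np.vstack([o,np.hstack([cv2.resize(a[170:320,90:290],(400,300)),np.zeros((300,400,3),np.uint8)])])[...,::-1])
E
```

```text
t: 10.05
position: [462.2, -268.0, 259.6]
tcp_rot: [[0.99, -0.139, -0.0], [-0.139, -0.99, -0.0], [-0.0, 0.0, -1.0]]
contact_force: [0.2, 0.7, -2.1]
gripper_width: 52.5
grasp_force: 5.5
```

View pics/lift.png

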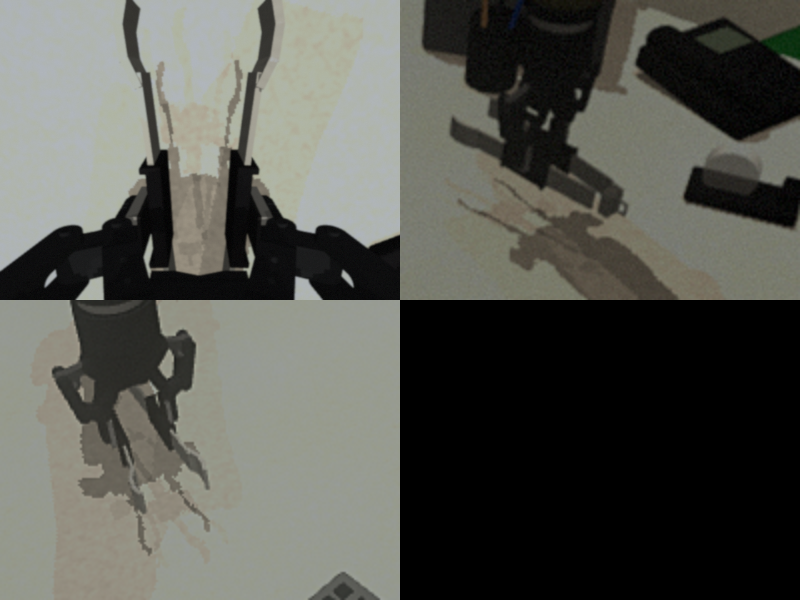

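The crops show the tongs held off the desk, centred between the fingers and roughly level. The left jaw's tip is at about (325,122) in the side view and (193,262) in the scene view.

```bash
python3 - <<'E'
from h import *
import pickle
np.set_printoptions(precision=1,suppress=True)
s=pickle.load(open("w4.pkl","rb"))
X=tri("scene",(193.5,261),"side",(325.5,124));print("jaw tip",X,"tool",s["tcp_rot"].T@(X-s["position"]))
for z in (75,90,105,115):
  print(z,[s["tcp_rot"].T@(ray("wrist",p,z,s)-s["position"]) for p in((221,210),(340,210))])
# goal
y=-8*np.pi/180;ax=np.array([np.cos(y),np.sin(y)])
g=np.array([617,11])-87.5*ax;d=np.r_[g-s["position"][:2],0];print(g,s["tcp_rot"].T@d)
E
```

```text
jaw tip [ 568.7 -249.5   89.8] tool [102.9 -33.2 169.8]
75 [array([ 26.7, -25.2, 184.5]), array([ 26.7,  26.8, 184.6])]
90 [array([ 30.9, -22.7, 169.5]), array([ 30.9,  24.2, 169.6])]
105 [array([ 35.1, -20.3, 154.5]), array([ 35.1,  21.5, 154.6])]
115 [array([ 37.9, -18.6, 144.5]), array([ 37.9,  19.7, 144.6])]
[530.4  23.2] [  26.9 -297.9   -0. ]
```

```bash
python3 -m creep '[52,2.7,-15,0,0,0,0, 52,2.7,-28,0,0,0,0, 52,2.7,-35,0,0,0,0, 52,2.7,-38,0,0,0,0, 52,2.7,-38,0,0,0,0, 52,2.7,-38,0,0,0,0, 52,2.7,-36,0,0,0,0, 52,2.7,-30,0,0,0,0, 52,2.7,-25,0,0,0,0, 52,2.7,-15,0,0,0,0]' && python3 -m creep '[52,0,0,0,0,0,0,52,0,0,0,0,0,0]' && python3 - <<'E'
from h import *
import pickle
s=ctrl.get_state();w=ctrl.camera("wrist");b=ctrl.camera("side");a=ctrl.camera("scene")
cv2.imwrite("pics/w5.png",w[...,::-1]);pickle.dump(s,open("w5.pkl","wb"))
o=np.hstack([cv2.resize(w,(400,300)),cv2.resize(b[110:260,160:360],(400,300))])
cv2.imwrite("pics/over.png",np.vstack([o,np.hstack([cv2.resize(a[150:300,220:420],(400,300)),np.zeros((300,400,3),np.uint8)])])[...,::-1])
E
```

```text
t: 11.2
position: [530.4, 27.3, 259.4]
tcp_rot: [[0.991, -0.135, -0.001], [-0.135, -0.991, 0.002], [-0.001, -0.001, -1.0]]
contact_force: [0.6, 0.1, -0.4]
gripper_width: 52.0
grasp_force: 5.5
t: 11.4
position: [530.3, 23.6, 259.2]
tcp_rot: [[0.99, -0.138, -0.001], [-0.138, -0.99, -0.0], [-0.001, 0.0, -1.0]]
contact_force: [0.6, 0.1, -1.3]
gripper_width: 52.1
grasp_force: 5.5
```

View pics/over.png

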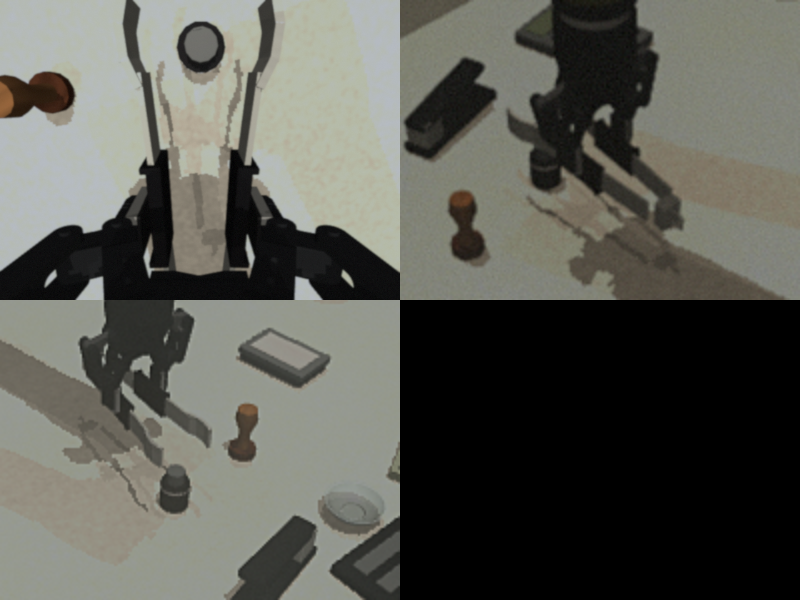

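The wrist crop shows the pocket stamp centred between the two jaws (button at crop pixel (203,43)), with the wooden stamp well clear on the left.

```bash
python3 - <<'E'
from h import *
import pickle
np.set_printoptions(precision=1,suppress=True)
s=pickle.load(open("w5.pkl","rb"));im=cv2.imread("pics/w5.png");g=cv2.cvtColor(im,6).astype(int)
c=g[10:125,235:330]
for z,(lo,hi) in ((52,(70,125)),(36,(0,125))):
  m=((c>=lo)&(c<hi)).astype(np.uint8);m=cv2.morphologyEx(m,2,np.ones((5,5)))
  n,l,st,ce=cv2.connectedComponentsWithStats(m);k=1+np.argmax(st[1:,4]);p=ce[k]+[235,10]
  X=ray("wrist",p,z,s);print(p,st[k],X,s["tcp_rot"].T@(X-s["position"]))
E
```

```text
[281.1  61.4] [  23   27   47   50 1843] [618.7  10.1  52. ] [ 89.7   1.1 207.1]
[280.8  65.9] [  13   20   67   72 3884] [618.5  10.1  36. ] [ 89.5   1.1 223.1]
```

```bash
python3 -m creep '[52,3,1,10,0,0,0, 52,0,0,12,0,0,0, 52,0,0,12,0,0,0, 52,0,0,12,0,0,0, 52,0,0,12,0,0,0, 52,0,0,8,0,0,0, 52,0,0,5,0,0,0, 52,0,0,1,0,0,0, 52,0,0,0,0,0,0]' && python3 - <<'E'
from h import *
import pickle
s=ctrl.get_state();w=ctrl.camera("wrist");b=ctrl.camera("side");a=ctrl.camera("scene")
o=np.hstack([cv2.resize(w,(400,300)),cv2.resize(b[135:235,190:323],(400,300),interpolation=2)])
cv2.imwrite("pics/down.png",np.vstack([o,np.hstack([cv2.resize(a[180:280,240:373],(400,300),interpolation=2),cv2.resize(w[0:150,180:380],(400,300))])])[...,::-1])
E
```

```text
t: 12.45
position: [533.7, 21.9, 187.8]
tcp_rot: [[0.99, -0.139, 0.0], [-0.139, -0.99, 0.0], [0.0, -0.0, -1.0]]
contact_force: [0.2, 0.0, -1.9]
gripper_width: 52.1
grasp_force: 5.5
```

View pics/down.png

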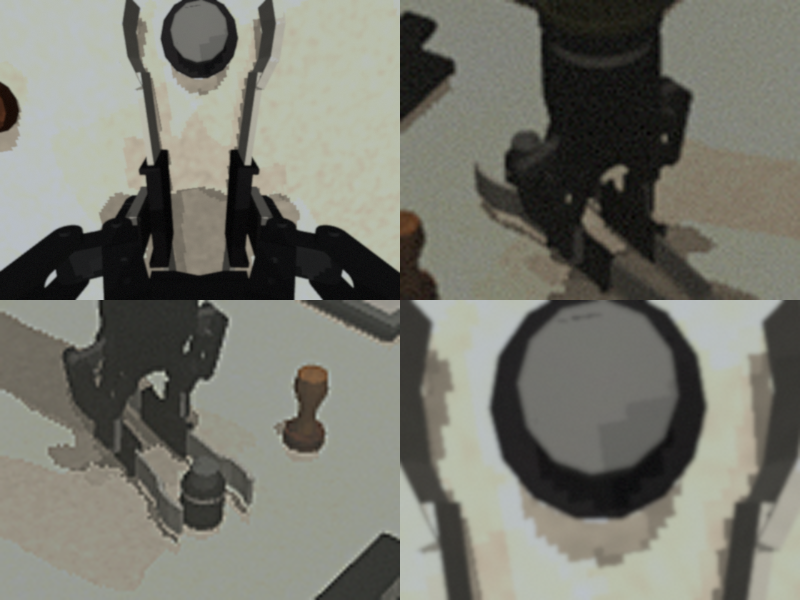

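The views show the jaws down on both sides of the stamp with roughly equal gaps. In the wrist crop the stamp is at (598,405), between jaw edges at about 430 and 765.

```bash
python3 -m creep '[48,0,0,0,0,0,0, 45,0,0,0,0,0,0, 42,0,0,0,0,0,0, 40,0,0,0,0,0,0, 38,0,0,0,0,0,0, 36,0,0,0,0,0,0, 34,0,0,0,0,0,0, 30,0,0,0,0,0,0, 26,0,0,0,0,0,0, 22,0,0,0,0,0,0]' 40 && python3 -m creep '[20,0,0,0,0,0,0,20,0,0,0,0,0,0,20,0,0,0,0,0,0]'
```

```text
t: 13.6
position: [533.5, 21.8, 187.7]
tcp_rot: [[0.99, -0.139, -0.0], [-0.139, -0.99, -0.0], [-0.0, 0.0, -1.0]]
contact_force: [-0.1, -0.0, -0.6]
gripper_width: 35.2
grasp_force: 39.8
t: 13.9
position: [533.5, 21.9, 187.7]
tcp_rot: [[0.99, -0.139, -0.0], [-0.139, -0.99, -0.0], [-0.0, 0.0, -1.0]]
contact_force: [-0.7, 0.0, -0.4]
gripper_width: 35.1
grasp_force: 39.8
```

Stopped on the stamp at 35 mm. Now I'll lift it gently.

```bash
python3 -m creep '[20,0,0,-5,0,0,0, 20,0,0,-12,0,0,0, 20,0,0,-18,0,0,0, 20,0,0,-22,0,0,0, 20,0,0,-22,0,0,0, 20,0,0,-22,0,0,0, 20,0,0,-22,0,0,0, 20,0,0,-22,0,0,0, 20,0,0,-20,0,0,0, 20,0,0,-15,0,0,0]' && python3 -m creep '[20,0,0,-8,0,0,0, 20,0,0,0,0,0,0, 20,0,0,0,0,0,0, 20,0,0,0,0,0,0, 20,0,0,0,0,0,0]' && python3 - <<'E'
from h import *
s=ctrl.get_state();w=ctrl.camera("wrist");b=ctrl.camera("side");a=ctrl.camera("scene")
o=np.hstack([cv2.resize(w,(400,300)),cv2.resize(b[60:210,160:360],(400,300))])
cv2.imwrite("pics/end.png",np.vstack([o,np.hstack([cv2.resize(a[100:250,220:420],(400,300)),cv2.resize(a,(400,300))])])[...,::-1])
E
```

```text
t: 14.9
position: [533.6, 22.1, 370.1]
tcp_rot: [[0.99, -0.139, 0.002], [-0.139, -0.99, -0.0], [0.002, 0.0, -1.0]]
contact_force: [0.8, 0.3, -1.4]
gripper_width: 35.2
grasp_force: 40.0
t: 15.4
position: [533.3, 21.8, 374.7]
tcp_rot: [[0.99, -0.139, -0.002], [-0.139, -0.99, 0.0], [-0.002, 0.0, -1.0]]
contact_force: [0.4, 1.0, -1.1]
gripper_width: 34.9
grasp_force: 40.1
```

View pics/end.png

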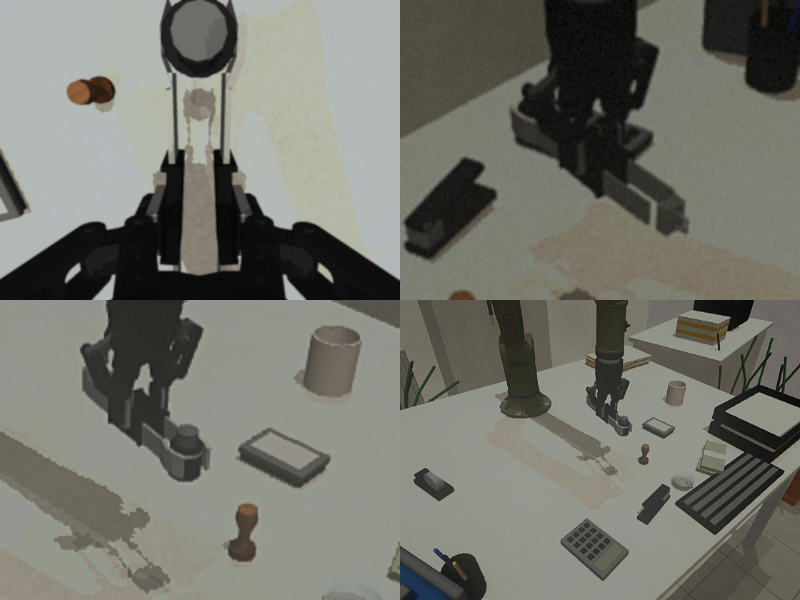

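The stamp is upright in the jaws (scene crop (187,450)), lifted about 187 mm. The wooden stamp is still standing and the lid is down.

```bash
python3 -m creep '[20,0,0,0,0,0,0,20,0,0,0,0,0,0,20,0,0,0,0,0,0]' && python3 -c "from plant import ctrl;print(ctrl.finish_job())"
```

```text
t: 15.85
position: [533.5, 21.8, 375.7]
tcp_rot: [[0.99, -0.139, -0.0], [-0.139, -0.99, -0.0], [-0.0, 0.0, -1.0]]
contact_force: [-0.4, 0.2, -2.2]
gripper_width: 35.3
grasp_force: 40.1
the job is handed in; nothing more can be done
None
```

I handed the job in at 15.9 s, with no verdict returned: the lid is pressed to its hard stop, the pocket stamp is held upright in the tongs about 187 mm above the desk, and the wooden-handled stamp is still standing.

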